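# Load the sewing box, close it with its nested lids and take the cover off again by itself

### The arm

A 6-joint arm with a two-finger parallel gripper is mounted at the origin on the work surface. World frame = base frame: x ahead of the robot, y to its left, z up, the work surface at z = 0. Lengths are in m, angles in rad, forces in N, time in s.
With the tool pointing down it reaches from about 0.275 to 0.825 m from the base axis. Payload 5.2 kg.
Tool frame: the origin (TCP) lies at the very end of the fingers, on their centre line; the grasp point (between the pads) lies 19 mm behind it; z points along the fingers, y is the line along which they close (so a half turn about z gives the same grasp; the last joint's range is limited). The gripper opens to 93 mm and grips with 3 to 60 N. Pads are 15 mm wide; open, the fingers measure 128 mm over their backs; the gripper's body (75 mm by 188 mm) begins 65 mm behind the grasp point.
Start: joints at [0.952, 0.259, 1.535, -0, 1.348, -0.203], TCP at [0.222, 0.503, 0.219] pointing down, gripper open.
Joint ranges: [-3.14, 3.14], [-0.91, 2.08], [0.19, 2.58], [-1.22, 4.36], [0.22, 2.71], [-3.12, 3.12]. Speed limits (rad/s): [2.57, 2.57, 3.14, 3.14, 3.14, 3.14].

### API

Orientations are given as a unit quaternion [w, x, y, z].
In Python, from rig import manip gives the robot as it stands.
- The arm moves only by the tool move_arm, never from a script. Its argument "series" is a list of rows, each a list of 5 numbers: the opening, from 0 (shut) to 1 (fully open), then the shift along the world's x, y, z in parts of the range, where 1.0 means 800 mm, then the turn about the world's z in fractions of the full range, 1 being 2 pi rad. In form: [[gripper, dx, dy, dz, turn], ...]. A call has 1 to 8 rows; each row is the pose to reach, as a shift and turn from the pose commanded when the call began; what a row does not reach only later rows make up. A row lasts 1/12 s, in which the tool goes at most 41.7 mm and 7.16 degrees, less where a joint would pass 70% of its speed; a pose out of reach is approached as far as the arm can. A shift or turn number past 1, either way, is cut back to 1. A call with a gripper value outside its range is refused whole. The fingers move at their own pace and stop on an object; "newtons" is the grip in N (left out, the last holds). Time passes only in rows, so rows that repeat a pose let the fingers close. It gives the time, the measured TCP pose, the force, the opening and the grip force at its end, in the units of the state.
- manip.get_state(): the state, without advancing time (a new reading comes with each control period).
- manip.capture(name): name is "scene" or "side" or "wrist"; returns (picture, depth): 400x640x3 uint8, blue, green, red; 400x640 float32, m along the optical axis (not along the pixel's ray), 0 where there is no reading.
- manip.camera_info(name): a dict with "fovy" (degrees; the focal length in pixels is half the picture's height over the tangent of half this angle, whatever the lens; pixels are square), "cx", "cy" (the principal point, pixels), "dist" ([k1, k2, p1, p2, k3] as OpenCV has them; the pictures are not rectified), "eye" and "attitude" of the camera in the world. Camera axes: x right, y down, z forward; pixel columns grow to the right and rows downward; lengths in m; the calibration is good to about 2 mm. A picture is of the moment at which its call begins: read the wrist's pose just before it. camera_info takes no time and is no camera call; for the wrist camera it gives the pose at the moment of the call.
- manip.hand_in(): hands the job in; it is judged then, once.
The state is a dict: "t": time; "qpos": joint angles; "joint_vel": joint speeds; "tau": joint torques, N m; "tcp_pos": TCP position; "ee_rot": TCP orientation; "force": force on the tool from outside, world axes, zero at the start; "wrist_torque": the same for the moment, N m; "gripper_width": finger opening in m; "gripper_force": force on a finger pad.
Only numpy, scipy, OpenCV 4.12 (cv2) and the standard library are available. Lean on these libraries where they do the work, as an engineer would, in place of code of your own. Each camera call takes 0.05 s, during which the arm holds its last target. There are 200 camera calls.

### The job

Collect the two finished thread spools from the winder's catch tray into the open sewing box, then pick up the two nested lids together by the steel rim of the inner lid, set them gently on the box so that the inner lid is fully seated in its mouth, and let go. Then take the wooden outer lid by its bar grip and lift it off alone, leaving the inner lid seated, and finish while still holding the outer lid level about 10 cm straight above the box. The outer lid must not come off before the inner lid is seated and the scissors, tape measure, coaster and glass jar stay where they are.

Things in the scene. Friction and masses are not known exactly. Their poses are not given: they have to be found in the camera images.
- sewing_box: Open beech sewing box, fixed: 150 mm long (x) x 64 wide (y) x 70 high, walls and floor 4 mm, inside 142 x 56 mm. Origin: centre of the underside, z up. It stands in the middle or to the left, its long axis roughly away from the robot. Fingers closing along its length and opened only just wider than a spool fit inside.
- inner_lid: Steel inner lid, loose, 140 g, either way round. Plug 137 x 51 mm, 12 deep (lowest 5 mm: 133 x 47); then a rim 154 long (x) x 68 wide (y) x 10 thick that rests on the box's top edge, 2 mm proud all round, so fingers on it pass outside the box; on top a 5 mm lip, fixed pins. Origin: centre of the plug's underside, z up; 58 mm above the box's origin when seated. Lies level on the sideboard.
- outer_lid: Beech outer lid, loose, 90 g, 147 long (x) x 63 wide (y) x 18 mm high, hollow, set over the inner lid's lip with 1.5 mm play and held by its weight only: lifting the inner lid carries it along. Bar grip on top in the middle, 46 (x) x 18 (y) x 20 high, 18 to 38 mm above the origin. Origin: centre of its lower edges, 22 mm above the inner lid's when nested; z up.
- spool_a: Full thread spool, loose, standing on end in the catch tray: 30 mm diameter, 42 mm high, 30 g. Origin: centre of its underside, z along its axis.
- spool_b: The other spool, the same as spool_a.
- spool_a_center (a point): Centre of spool_a, 21 mm above its underside.
- spool_b_center (a point): Centre of spool_b, 21 mm above its underside.
- winder: White thread winder, fixed, on the right. Origin under the centre of its shallow catch tray, z up. Tray 100 mm (x) x 160 mm (y), floor 4 mm thick, rim 14 mm high; the spools stand in it side by side along y, about 76 mm apart. The machine stands behind the tray, 55 to 147 mm along +x, up to 80 mm high.
- coaster: Bystander: round hard silicone coaster, 92 mm diameter, 8 mm thick, at the far side.
- glass_jar: Bystander: small glass jar with a steel screw lid, 56 mm diameter, 68 mm high, at the far side.
- tape_measure: Bystander: tape measure case 62 x 58 x 26 mm, near the robot, right.
- scissors: Bystander: scissors lying flat, 150 mm long, 7 mm thick, at the far left.
There are look-alikes about, which are no part of the job. What is shaped like the sewing_box but black or blue is not meant.

How it is judged:
On the way, in this order (a step that is already met when the one before it is completed fails the run):
1. both spools lie or stand in the sewing box, released (x of spool_a_center in the frame of sewing_box between -0.062 and 0.062 m and y of spool_a_center in the frame of sewing_box between -0.024 and 0.024 m and z of spool_a_center in the frame of sewing_box between 0.005 and 0.042 m and x of spool_b_center in the frame of sewing_box between -0.062 and 0.062 m and y of spool_b_center in the frame of sewing_box between -0.024 and 0.024 m and z of spool_b_center in the frame of sewing_box between 0.005 and 0.042 m and contact force between the fingers and spool_a below 0.05 N and contact force between the fingers and spool_b below 0.05 N), for 0.2 s.
2. the inner lid is seated in the box with the outer lid still nested on it, both lids released (x of spool_a_center in the frame of sewing_box between -0.062 and 0.062 m and y of spool_a_center in the frame of sewing_box between -0.024 and 0.024 m and z of spool_a_center in the frame of sewing_box between 0.005 and 0.042 m and x of spool_b_center in the frame of sewing_box between -0.062 and 0.062 m and y of spool_b_center in the frame of sewing_box between -0.024 and 0.024 m and z of spool_b_center in the frame of sewing_box between 0.005 and 0.042 m and x of inner_lid in the frame of sewing_box between -0.006 and 0.006 m and y of inner_lid in the frame of sewing_box between -0.006 and 0.006 m and z of inner_lid in the frame of sewing_box between 0.05 and 0.0605 m and angle between inner_lid's own z axis and vertical below 0.035 rad and angle between the x axis of inner_lid and the x axis of sewing_box, either way round below 0.08 rad and distance between outer_lid and inner_lid below 0.028 m and contact force between the fingers and inner_lid below 0.05 N and contact force between the fingers and outer_lid below 0.05 N), for 0.1 s.
At the end, for the whole second after the job is handed in: Spools in the box (centres under 42 mm up); inner lid seated (within 6 mm sideways, at most 60.5 mm above the box's origin, tilt under 2 deg); fingers hold the outer lid still, level to 10 deg, origin 70-180 mm above the inner lid's and within 60 mm sideways, touching neither (x of spool_a_center in the frame of sewing_box between -0.062 and 0.062 m and y of spool_a_center in the frame of sewing_box between -0.024 and 0.024 m and z of spool_a_center in the frame of sewing_box between 0.005 and 0.042 m and x of spool_b_center in the frame of sewing_box between -0.062 and 0.062 m and y of spool_b_center in the frame of sewing_box between -0.024 and 0.024 m and z of spool_b_center in the frame of sewing_box between 0.005 and 0.042 m and x of inner_lid in the frame of sewing_box between -0.006 and 0.006 m and y of inner_lid in the frame of sewing_box between -0.006 and 0.006 m and z of inner_lid in the frame of sewing_box between 0.05 and 0.0605 m and angle between inner_lid's own z axis and vertical below 0.035 rad and angle between the x axis of inner_lid and the x axis of sewing_box, either way round below 0.08 rad and z of outer_lid in the frame of inner_lid between 0.07 and 0.18 m and horizontal distance between outer_lid and inner_lid below 0.06 m and angle between outer_lid's own z axis and vertical below 0.17 rad and contact force between the fingers and outer_lid above 1 N and contact force between each of outer_lid, the fingers and inner_lid below 0.05 N and contact force between outer_lid and sewing_box below 0.05 N and linear speed of outer_lid below 0.03 m/s and linear speed of inner_lid below 0.02 m/s); the arm keeps its last pose, push and grip.
It fails at once if the outer lid parts from the inner lid (by more than 10 mm) while the inner lid is not seated in the box (distance between outer_lid and inner_lid above 0.032 m and not ((x of inner_lid in the frame of sewing_box between -0.006 and 0.006 m and y of inner_lid in the frame of sewing_box between -0.006 and 0.006 m and z of inner_lid in the frame of sewing_box between 0.05 and 0.0605 m and angle between inner_lid's own z axis and vertical below 0.035 rad and angle between the x axis of inner_lid and the x axis of sewing_box, either way round below 0.08 rad))).
It fails at once if the inner lid is dropped (moves faster than 0.35 m/s out of the fingers) (linear speed of inner_lid above 0.35 m/s and contact force between the fingers and inner_lid below 0.05 N).
It fails at once if a bystander is moved by more than 30 mm (distance of any of coaster, glass_jar, tape_measure, scissors from where it was at the start of the episode above 0.03 m).
It also fails if it takes over 67 s, if anything falls off the work surface, if the arm or the gripper's body presses on something with over 40 N, if the wrist force passes 120 N, or if a joint passes its speed limit or range.

## Working session

There is one attempt and no reset: what is moved stays moved. The work goes in short steps, Python scripts to look and compute and a tool call to move; the robot and the scene stay as the last step left them, time stands still between calls to the robot, and variables do not carry over. Pictures are saved under pics/ and viewed, at most 10 in all, crops included, and the job is handed in when it is done.

Besides the shell and the picture viewer there is one more tool, called after ">>>" by a JSON object that holds its "op" and its "data", one argument or row to a line. move_arm: Moves the arm, as the interface text tells. Its arguments: {"type":"object","properties":{"series":{"type":"array","items":{"type":"array","items":{"type":"number"}}},"newtons":{"type":"number"}},"required":["series"]}

```bash
mkdir -p pics
cat > h.py <<'E'
import numpy as np,cv2
from rig import manip
from scipy.spatial.transform import Rotation as R
def rot(a):
    a=np.array(a,float)
    return R.from_quat(a[[1,2,3,0]]).as_matrix() if a.size==4 else a.reshape(3,3)
def grab(n):
    ci=manip.camera_info(n); im,d=manip.capture(n)
    np.savez(''+n+'.npz',im=im,d=d,eye=ci['eye'],A=rot(ci['attitude']),f=200/np.tan(np.radians(ci['fovy'])/2),c=[ci['cx'],ci['cy']],dist=ci['dist'])
    return im,d
def cloud(n):
    z=np.load(''+n+'.npz'); h,w=z['d'].shape; f=float(z['f']); c=z['c']
    K=np.array([[f,0,c[0]],[0,f,c[1]],[0,0,1]])
    v,u=np.mgrid[:h,:w]; p=np.stack([u.ravel(),v.ravel()],1).astype(np.float32)
    q=cv2.undistortPoints(p[:,None],K,z['dist']).reshape(h,w,2)
    P=np.dstack([q,np.ones((h,w))])*z['d'][...,None]
    return P@z['A'].T+z['eye'],z['d']>0,z['im']
E
python3 - <<'E'
from h import *
print(manip.get_state()); 
for n in('scene','side','wrist'):
    print(n,manip.camera_info(n)); 
    im,d=grab(n); cv2.imwrite(f'pics/{n}0.png',im)
E
```

```text
{'t': 0.0, 'qpos': array([ 9.52193492e-01,  2.59304264e-01,  1.53607283e+00,  2.41994288e-05,
        1.34799799e+00, -2.02819068e-01]), 'joint_vel': array([-0.00046375, -0.00057483, -0.00130063, -0.00195392, -0.00032921,
        0.00079741]), 'tau': array([-7.61660813e-04, -4.37295341e+01, -2.84001446e+01,  7.18665775e-02,
        4.16928821e-02, -7.79368293e-05]), 'tcp_pos': array([0.22180809, 0.50269813, 0.21784268]), 'ee_rot': array([-3.66644750e-04,  2.06400179e-01,  9.78467256e-01, -8.12388590e-04]), 'force': array([ 0.18040118, -0.76006303, -0.08370731]), 'wrist_torque': array([ 0.0266717 ,  0.00206883, -0.01721263]), 'gripper_force': 0.0, 'gripper_width': 0.09291967727719005}
scene {'fovy': 43.179795107307385, 'cx': 323.328603104088, 'cy': 198.32808218183573, 'dist': array([0.0121806, 0.       , 0.       , 0.       , 0.       ]), 'eye': array([0.90743312, 0.68159248, 1.09925064]), 'attitude': array([-0.07543157,  0.24642164,  0.92221245, -0.28828917])}
side {'fovy': 43.198124270482175, 'cx': 320.5381135866395, 'cy': 204.6561448036949, 'dist': array([-0.11602525,  0.        ,  0.        ,  0.        ,  0.        ]), 'eye': array([-0.13092344, -0.77453347,  1.25319929]), 'attitude': array([-0.3380102 ,  0.88098583, -0.30729595,  0.12321633])}
wrist {'fovy': 64.32282298449402, 'cx': 319.1750823724755, 'cy': 196.97409273681237, 'dist': array([-0.06348178,  0.        ,  0.        ,  0.        ,  0.        ]), 'eye': array([0.16136072, 0.52988953, 0.38459047]), 'attitude': array([0.10034796, 0.8317264 , 0.54223057, 0.06440104])}
```

View pics/scene0.png

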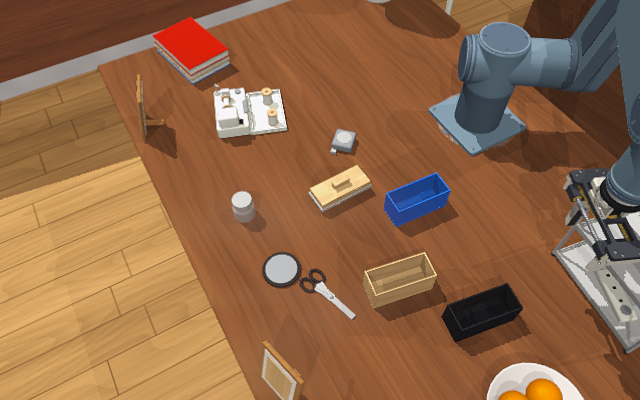

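View pics/side0.png

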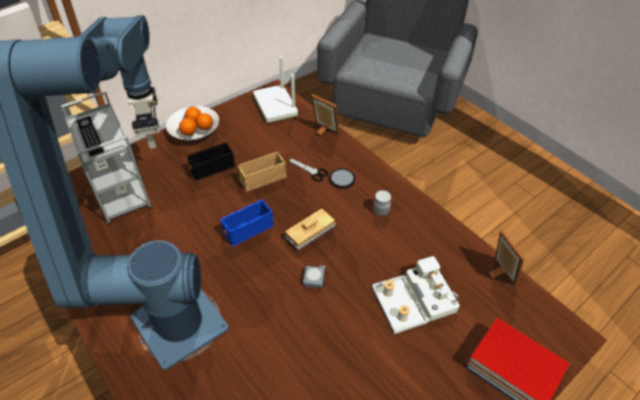

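The scene view shows the beech box at (400,280), with look-alikes in blue at (417,200) and black at (482,313). The nested lids are at (341,187), and the spools at (267,96) and (272,116) in the white tray. Tape is at (343,140), jar at (243,207), coaster at (281,269), scissors at (328,293). I choose the beech box. Next I measure everything and make a close crop.

Run:
```python
from h import *
C={n:cloud(n) for n in('scene','side')}
ctr={}
P,ok,im=C['scene']
for k,(u,v) in dict(box=(400,265),lid=(341,187),sa=(267,93),sb=(272,112),tape=(343,140),jar=(243,200),coaster=(281,269),sc=(328,293),blue=(417,200),black=(482,313)).items(): ctr[k]=P[v,u]; print(k,P[v,u].round(3))
def rect(n,c,r,z0,z1):
    P,ok,im=C[n]
    m=ok&(np.hypot(P[...,0]-c[0],P[...,1]-c[1])<r)&(P[...,2]>z0)&(P[...,2]<z1)
    q=P[m]; 
    if len(q)<5: print(n,'few');return
    (x,y),(w,h),a=cv2.minAreaRect((q[:,:2]*1000).astype(np.float32))
    print(n,len(q),'c',round(x,1),round(y,1),'wh',round(w,1),round(h,1),'a',round(a,1),'z',np.percentile(q[:,2],[5,50,95]).round(4))
for n in C:
    print('box');rect(n,ctr['box'],.11,.064,.08)
    print('lid outer top');rect(n,ctr['lid'],.1,.034,.045); print('rim');rect(n,ctr['lid'],.1,.016,.03);print('grip');rect(n,ctr['lid'],.1,.053,.07)
    for s in('sa','sb'): print(s);rect(n,ctr[s],.03,.040,.06)
    print('tray');rect(n,(ctr['sa']+ctr['sb'])/2,.11,.008,.018)
im=C['scene'][2]
a=cv2.resize(im[150:320,290:530],None,fx=2.5,fy=2.5,interpolation=cv2.INTER_CUBIC)
b=cv2.resize(im[75:145,205:295],None,fx=2.5,fy=2.5,interpolation=cv2.INTER_CUBIC)
o=np.zeros((600,600,3),np.uint8);o[:425,:600]=a;o[425:600,:225]=b
cv2.imwrite('pics/crop.png',o)
```

```text
box [0.488 0.301 0.049]
lid [0.488 0.037 0.04 ]
sa [ 0.505 -0.358  0.051]
sb [ 0.524 -0.289  0.044]
tape [ 0.394 -0.108  0.027]
jar [ 0.729 -0.034  0.067]
coaster [0.724 0.153 0.007]
sc [0.659 0.264 0.011]
blue [0.323 0.151 0.005]
black [0.378 0.478 0.004]
box
scene 457 c 507.1 326.7 wh 66.6 151.2 a 79.2 z [0.0648 0.0695 0.0734]
lid outer top
scene 996 c 485.6 28.9 wh 149.0 68.0 a 1.9 z [0.0367 0.0403 0.0438]
rim
scene 258 c 496.6 56.0 wh 61.3 164.2 a 69.1 z [0.0169 0.0229 0.0287]
grip
scene 121 c 486.6 28.3 wh 21.5 46.2 a 89.0 z [0.0555 0.0597 0.0637]
sa
scene 71 c 501.8 -369.6 wh 32.9 27.1 a 61.3 z [0.0421 0.046  0.0505]
sb
scene 71 c 526.2 -285.7 wh 30.5 30.0 a 40.2 z [0.0427 0.0459 0.0492]
tray
scene 400 c 521.7 -332.2 wh 167.2 146.6 a 69.1 z [0.0084 0.0124 0.0167]
box
side 250 c 504.5 325.1 wh 73.0 154.3 a 79.9 z [0.0646 0.0701 0.0754]
lid outer top
side 625 c 482.7 28.0 wh 150.8 69.1 a 2.0 z [0.0361 0.041  0.0443]
rim
side 179 c 471.6 1.1 wh 63.4 166.6 a 67.3 z [0.017  0.023  0.0294]
grip
side 81 c 480.3 27.3 wh 21.0 46.6 a 89.1 z [0.0553 0.0608 0.0645]
sa
side 95 c 499.3 -369.9 wh 29.0 29.2 a 75.9 z [0.0429 0.0476 0.0516]
sb
side 81 c 523.8 -288.3 wh 28.8 30.1 a 80.7 z [0.0421 0.0457 0.0499]
tray
side 610 c 507.4 -312.4 wh 197.0 160.8 a 70.0 z [0.0083 0.0119 0.017 ]
```

View pics/crop.png

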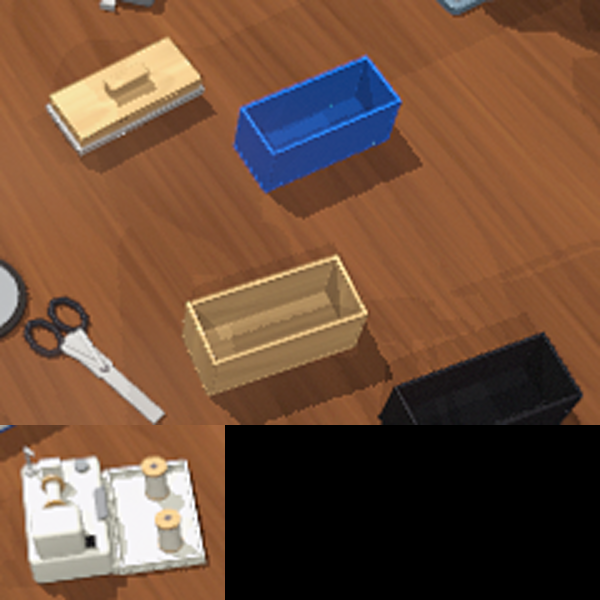

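The crop confirms it. The beech box (crop 275,320) is open, and the blue and black ones are rejected. The lids are nested with the bar grip at (127,78), and the two spools stand in the tray in front of the machine. I'll move above the tray.

Careful with the scale: shifts go in shares of 800 mm and turns go in shares of 2 pi rad. That gives: -300 mm / 800 = -0.375, 100 mm / 800 = 0.125, -1 rad / 6.2832 = -0.1592.

>>> {"op": "move_arm", "data": {
  "series": [
    [1, 0.05, -0.375, 0.05, -0.0796],
    [1, 0.1, -0.375, 0.05, -0.1592],
    [1, 0.125, -0.375, 0.05, -0.1592],
    [1, 0.125, -0.375, 0.05, -0.1592],
    [1, 0.125, -0.375, 0.05, -0.1592],
    [1, 0.125, -0.375, 0.05, -0.1592],
    [1, 0.125, -0.375, 0.05, -0.1592],
    [1, 0.125, -0.375, 0.05, -0.1592]
  ]
}}

```text
t: 0.82
tcp_pos: [0.3226, 0.2004, 0.2591]
ee_rot: [0.001, 0.653, 0.757, 0.0]
force: [-0.8, 0.8, -0.2]
gripper_width: 0.0926
gripper_force: 0.0
```

Scaled: -520 mm / 800 = -0.65, 180 mm / 800 = 0.225, -0.5 rad / 6.2832 = -0.0796.

>>> {"op": "move_arm", "data": {
  "series": [
    [1, 0.225, -0.65, 0, -0.0796],
    [1, 0.225, -0.65, 0, -0.0796],
    [1, 0.225, -0.65, 0, -0.0796],
    [1, 0.225, -0.65, 0, -0.0796],
    [1, 0.225, -0.65, 0, -0.0796],
    [1, 0.225, -0.65, 0, -0.0796],
    [1, 0.225, -0.65, 0, -0.0796],
    [1, 0.225, -0.65, 0, -0.0796]
  ]
}}

```text
t: 1.48
tcp_pos: [0.4312, -0.114, 0.2586]
ee_rot: [-0.0, 0.818, 0.575, 0.0]
force: [1.5, 1.1, -0.4]
gripper_width: 0.0929
gripper_force: 0.0
```

Scaled: -214 mm / 800 = -0.2675, 82 mm / 800 = 0.1025.

>>> {"op": "move_arm", "data": {
  "series": [
    [1, 0.1025, -0.2675, -0.025, 0],
    [1, 0.1025, -0.2675, -0.025, 0],
    [1, 0.1025, -0.2675, -0.025, 0],
    [1, 0.1025, -0.2675, -0.025, 0],
    [1, 0.1025, -0.2675, -0.025, 0],
    [1, 0.1025, -0.2675, -0.025, 0],
    [0.6, 0.1025, -0.2675, -0.025, 0],
    [0.6, 0.1025, -0.2675, -0.025, 0]
  ]
}}

```text
t: 2.15
tcp_pos: [0.5128, -0.3266, 0.2372]
ee_rot: [-0.001, 0.819, 0.575, -0.0]
force: [-0.5, 0.1, -0.3]
gripper_width: 0.084
gripper_force: 0.0
```

Run:
```python
from h import *
im,d=grab('wrist'); P,ok,im=cloud('wrist'); cv2.imwrite('pics/w1.png',im)
print(manip.get_state()['tcp_pos'])
for c in((.5,-.369),(.525,-.287)):
    m=ok&(np.hypot(P[...,0]-c[0],P[...,1]-c[1])<.035)&(P[...,2]>.038)&(P[...,2]<.055)
    q=P[m]; print(len(q),cv2.minEnclosingCircle((q[:,:2]*1000).astype(np.float32)),cv2.minAreaRect((q[:,:2]*1000).astype(np.float32)),np.percentile(q[:,2],[10,50,90]))
m=ok&(np.hypot(P[...,0]-.515,P[...,1]+.33)<.11)&(P[...,2]>.009)&(P[...,2]<.018); print('tray',cv2.minAreaRect((P[m][:,:2]*1000).astype(np.float32)))
```

```text
[ 0.5127238  -0.32551731  0.23782449]
516 ((500.0252685546875, -371.6217956542969), 15.27542781829834) ((500.002685546875, -371.60546875), (29.8498477935791, 29.395395278930664), 50.00077819824219) [0.04551883 0.04659535 0.04755871]
585 ((523.7726440429688, -288.4350280761719), 15.124907493591309) ((523.8818359375, -288.3085021972656), (29.773303985595703, 29.071189880371094), 24.820287704467773) [0.0459337  0.04690856 0.04788478]
tray ((526.5696411132812, -337.1494445800781), (159.488037109375, 109.73320770263672), 70.57955169677734)
```

View pics/w1.png

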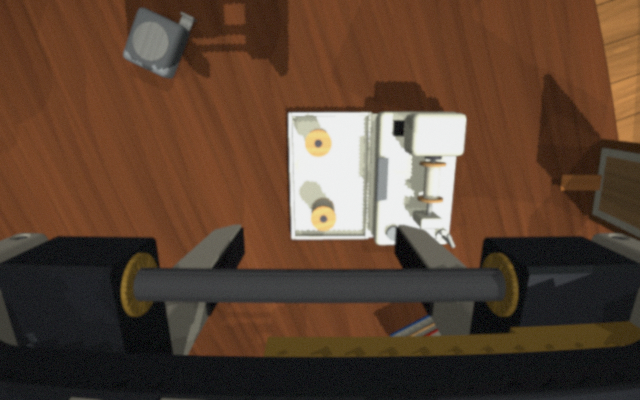

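Scaled: -160 mm / 800 = -0.2, -100 mm / 800 = -0.125.

>>> {"op": "move_arm", "data": {
  "series": [
    [0.55, -0.0163, -0.0575, -0.0125, 0],
    [0.5, -0.0163, -0.0575, -0.025, 0],
    [0.5, -0.0163, -0.0575, -0.075, 0],
    [0.5, -0.0163, -0.0575, -0.125, 0],
    [0.5, -0.0163, -0.0575, -0.175, 0],
    [0.5, -0.0163, -0.0575, -0.2, 0],
    [0.5, -0.0163, -0.0575, -0.2, 0],
    [0.5, -0.0163, -0.0575, -0.2, 0]
  ]
}}

```text
t: 2.87
tcp_pos: [0.4998, -0.3702, 0.0784]
ee_rot: [-0.001, 0.818, 0.576, -0.0]
force: [0.1, -0.2, 0.3]
gripper_width: 0.0462
gripper_force: 0.0
```

Scaled: -61 mm / 800 = -0.0763, -58 mm / 800 = -0.0725.

>>> {"op": "move_arm", "data": {
  "series": [
    [0.5, 0, -0.0013, -0.025, 0],
    [0.5, 0, -0.0013, -0.05, 0],
    [0.5, 0, -0.0013, -0.0725, 0],
    [0.5, 0, -0.0013, -0.0763, 0],
    [0.5, 0, -0.0013, -0.0763, 0],
    [0.2, 0, -0.0013, -0.0763, 0],
    [0.2, 0, -0.0013, -0.0763, 0],
    [0.2, 0, -0.0013, -0.0763, 0]
  ],
  "newtons": 12
}}

```text
t: 3.53
tcp_pos: [0.5011, -0.3737, 0.0196]
ee_rot: [0.002, 0.818, 0.575, 0.0]
force: [-0.4, -1.2, 0.1]
gripper_width: 0.0311
gripper_force: 0.2
```

>>> {"op": "move_arm", "data": {
  "series": [
    [0.2, 0, 0, 0, 0],
    [0.2, 0, 0, 0, 0],
    [0.2, 0, 0, 0, 0]
  ]
}}

```text
t: 3.78
tcp_pos: [0.501, -0.3736, 0.0195]
ee_rot: [0.001, 0.818, 0.575, 0.0]
force: [-0.2, 0.7, 6.0]
gripper_width: 0.0297
gripper_force: 12.0
```

Scaled: 215 mm / 800 = 0.2688, 175 mm / 800 = 0.2188.

>>> {"op": "move_arm", "data": {
  "series": [
    [0.2, 0, 0, 0.05, 0],
    [0.2, 0, 0, 0.1, 0],
    [0.2, 0, 0.025, 0.1438, 0],
    [0.2, 0, 0.0688, 0.175, 0],
    [0.2, 0, 0.1188, 0.1875, 0],
    [0.2, 0, 0.1688, 0.1875, 0],
    [0.2, 0, 0.2188, 0.1875, 0],
    [0.2, 0, 0.2688, 0.1875, 0]
  ]
}}

```text
t: 4.45
tcp_pos: [0.5, -0.1562, 0.1685]
ee_rot: [0.001, 0.818, 0.575, 0.0]
force: [1.5, 0.7, -1.1]
gripper_width: 0.0295
gripper_force: 12.0
```

Scaled: 390 mm / 800 = 0.4875, 70 mm / 800 = 0.0875, 0.16 rad / 6.2832 = 0.0255.

>>> {"op": "move_arm", "data": {
  "series": [
    [0.2, 0.005, 0.4875, 0.0875, 0.0255],
    [0.2, 0.005, 0.4875, 0.0875, 0.0255],
    [0.2, 0.005, 0.4875, 0.0875, 0.0255],
    [0.2, 0.005, 0.4875, 0.0875, 0.0255],
    [0.2, 0.005, 0.4875, 0.0875, 0.0255],
    [0.2, 0.005, 0.4875, 0.0875, 0.0255],
    [0.2, 0.005, 0.4875, 0.0875, 0.0255],
    [0.2, 0.005, 0.4875, 0.0875, 0.0255]
  ]
}}

```text
t: 5.12
tcp_pos: [0.5031, 0.1722, 0.2275]
ee_rot: [0.0, 0.769, 0.639, 0.0]
force: [1.1, 0.6, -0.9]
gripper_width: 0.0297
gripper_force: 12.0
```

Scaled: 80 mm / 800 = 0.1.

>>> {"op": "move_arm", "data": {
  "series": [
    [0.2, 0, 0.1, 0, 0],
    [0.2, 0, 0.1, 0, 0],
    [0.2, 0, 0.1, 0, 0],
    [0.2, 0, 0.1, 0, 0]
  ]
}}

```text
t: 5.45
tcp_pos: [0.5029, 0.2522, 0.2266]
ee_rot: [0.0, 0.768, 0.64, -0.0]
force: [0.8, -0.0, 0.5]
gripper_width: 0.0294
gripper_force: 12.0
```

```bash
cat > box.py <<'E'
from h import *
s=manip.get_state(); print(s['tcp_pos'],s['ee_rot'],s['gripper_width'],s['gripper_force'])
grab('wrist'); P,ok,im=cloud('wrist')
m=ok&(np.abs(P[...,0]-.506)<.1)&(np.abs(P[...,1]-.326)<.065)&(P[...,2]>.064)&(P[...,2]<.078)
q=(P[m][:,:2]*1000).astype(np.float32); print(len(q),cv2.minAreaRect(q),np.percentile(P[m][:,2],[10,50,90]))
E
python3 box.py; python3 -c "
from h import *
cv2.imwrite('pics/w2.png',np.load('wrist.npz')['im'])"
```

```text
[0.50285386 0.25217433 0.22656129] [ 5.05270821e-05  7.68020975e-01  6.40424685e-01 -4.55843798e-05] 0.029388188284121767 11.999054253101349
1959 ((504.5390930175781, 325.5201110839844), (64.13282775878906, 150.72109985351562), 79.41230773925781) [0.06804836 0.07032094 0.07138252]
```

View pics/w2.png

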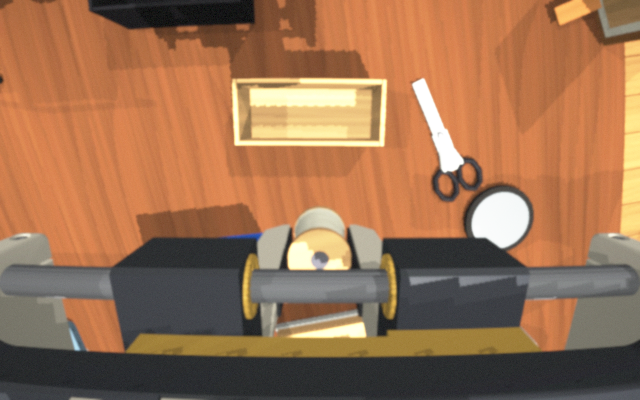

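Box is centred at (504.5,325.5), yaw -10.6°, seen at pixels (234..386, 78..146), and the spool is held. I'll place it in the far half.

>>> {"op": "move_arm", "data": {
  "series": [
    [0.2, 0.0375, 0.05, 0, 0],
    [0.2, 0.0375, 0.085, -0.025, 0],
    [0.2, 0.0375, 0.085, -0.075, 0],
    [0.2, 0.0375, 0.085, -0.1125, 0],
    [0.2, 0.0375, 0.085, -0.1375, 0],
    [0.2, 0.0375, 0.085, -0.1375, 0],
    [0.2, 0.0375, 0.085, -0.1375, 0]
  ]
}}

```text
t: 6.08
tcp_pos: [0.5334, 0.3163, 0.1159]
ee_rot: [-0.0, 0.77, 0.638, -0.001]
force: [-0.1, 0.2, 0.2]
gripper_width: 0.0295
gripper_force: 12.0
```

Scaled: 2 mm / 800 = 0.0025.

>>> {"op": "move_arm", "data": {
  "series": [
    [0.2, 0, 0.0025, 0, 0],
    [0.2, 0, 0.0025, 0, 0],
    [0.2, 0, 0.0025, 0, 0]
  ]
}}

```text
t: 6.33
tcp_pos: [0.5349, 0.3204, 0.1188]
ee_rot: [0.001, 0.77, 0.639, 0.002]
force: [0.7, -0.2, -0.5]
gripper_width: 0.0295
gripper_force: 12.0
```

Scaled: -95 mm / 800 = -0.1188, -92 mm / 800 = -0.115.

>>> {"op": "move_arm", "data": {
  "series": [
    [0.2, -0.0013, 0, -0.0375, 0],
    [0.2, -0.0013, 0, -0.075, 0],
    [0.2, -0.0013, 0, -0.0938, 0],
    [0.2, -0.0013, 0, -0.1063, 0],
    [0.2, -0.0013, 0, -0.115, 0],
    [0.2, -0.0013, 0, -0.1188, 0],
    [0.2, -0.0013, 0, -0.1188, 0],
    [0.2, -0.0013, 0, -0.1188, 0]
  ]
}}

```text
t: 7.0
tcp_pos: [0.5334, 0.3206, 0.0227]
ee_rot: [0.0, 0.769, 0.639, 0.001]
force: [0.1, -0.6, -0.8]
gripper_width: 0.03
gripper_force: 12.0
```

Scaled: 75 mm / 800 = 0.0938, 40 mm / 800 = 0.05.

>>> {"op": "move_arm", "data": {
  "series": [
    [0.2, 0, 0, -0.0025, 0],
    [0.2, 0, 0, -0.0025, 0],
    [0.38, 0, 0, -0.0025, 0],
    [0.38, 0, 0, -0.0025, 0],
    [0.38, 0, 0, -0.0025, 0],
    [0.38, 0, 0, 0.0125, 0],
    [0.38, 0, 0, 0.05, 0],
    [0.38, 0, 0, 0.0938, 0]
  ]
}}

```text
t: 7.67
tcp_pos: [0.5308, 0.3195, 0.0959]
ee_rot: [-0.001, 0.769, 0.639, -0.002]
force: [-0.2, 0.5, 1.0]
gripper_width: 0.0351
gripper_force: 0.0
```

Scaled: -290 mm / 800 = -0.3625, 90 mm / 800 = 0.1125, -0.16 rad / 6.2832 = -0.0255.

>>> {"op": "move_arm", "data": {
  "series": [
    [0.5, 0, -0.025, 0.05, 0],
    [0.5, 0, -0.05, 0.0875, 0],
    [0.5, -0.005, -0.1, 0.1125, -0.0159],
    [0.5, -0.0063, -0.3625, 0.1125, -0.0255],
    [0.5, -0.0063, -0.3625, 0.1125, -0.0255],
    [0.5, -0.0063, -0.3625, 0.1125, -0.0255],
    [0.5, -0.0063, -0.3625, 0.1125, -0.0255],
    [0.5, -0.0063, -0.3625, 0.1125, -0.0255]
  ]
}}

```text
t: 8.33
tcp_pos: [0.5272, 0.033, 0.1879]
ee_rot: [0.001, 0.818, 0.575, 0.001]
force: [0.4, -0.0, -0.5]
gripper_width: 0.0464
gripper_force: 0.0
```

Scaled: -312 mm / 800 = -0.39, -10 mm / 800 = -0.0125.

>>> {"op": "move_arm", "data": {
  "series": [
    [0.5, -0.0063, -0.39, -0.0125, 0],
    [0.5, -0.0063, -0.39, -0.0125, 0],
    [0.5, -0.0063, -0.39, -0.0125, 0],
    [0.5, -0.0063, -0.39, -0.0125, 0],
    [0.5, -0.0063, -0.39, -0.0125, 0],
    [0.5, -0.0063, -0.39, -0.0125, 0],
    [0.5, -0.0063, -0.39, -0.0125, 0],
    [0.5, -0.0063, -0.39, -0.0125, 0]
  ]
}}

```text
t: 9.0
tcp_pos: [0.522, -0.2823, 0.1774]
ee_rot: [0.001, 0.819, 0.574, -0.0]
force: [0.7, 1.4, 0.5]
gripper_width: 0.0467
gripper_force: 0.0
```

Scaled: -158 mm / 800 = -0.1975, -148 mm / 800 = -0.185.

>>> {"op": "move_arm", "data": {
  "series": [
    [0.5, 0.0019, -0.0063, -0.0375, 0],
    [0.5, 0.0019, -0.0063, -0.0875, 0],
    [0.5, 0.0019, -0.0063, -0.1313, 0],
    [0.5, 0.0019, -0.0063, -0.1625, 0],
    [0.5, 0.0019, -0.0063, -0.185, 0],
    [0.5, 0.0019, -0.0063, -0.1975, 0],
    [0.5, 0.0019, -0.0063, -0.1975, 0],
    [0.5, 0.0019, -0.0063, -0.1975, 0]
  ]
}}

```text
t: 9.67
tcp_pos: [0.5245, -0.2825, 0.0193]
ee_rot: [0.0, 0.818, 0.575, 0.0]
force: [0.2, 1.0, 0.9]
gripper_width: 0.0466
gripper_force: 0.0
```

>>> {"op": "move_arm", "data": {
  "series": [
    [0.2, 0, 0, 0, 0],
    [0.2, 0, 0, 0, 0],
    [0.2, 0, 0, 0, 0],
    [0.2, 0, 0, 0, 0],
    [0.2, 0, 0, 0, 0],
    [0.2, 0, 0, 0, 0]
  ],
  "newtons": 12
}}

```text
t: 10.17
tcp_pos: [0.525, -0.2828, 0.02]
ee_rot: [0.001, 0.818, 0.575, 0.0]
force: [0.1, 0.1, 7.2]
gripper_width: 0.0297
gripper_force: 12.0
```

Scaled: 215 mm / 800 = 0.2688, 175 mm / 800 = 0.2188.

>>> {"op": "move_arm", "data": {
  "series": [
    [0.2, 0, 0, 0.05, 0],
    [0.2, 0, 0, 0.1, 0],
    [0.2, 0, 0.025, 0.1438, 0],
    [0.2, 0, 0.0688, 0.175, 0],
    [0.2, 0, 0.1188, 0.175, 0],
    [0.2, 0, 0.1688, 0.175, 0],
    [0.2, 0, 0.2188, 0.175, 0],
    [0.2, 0, 0.2688, 0.175, 0]
  ]
}}

```text
t: 10.83
tcp_pos: [0.5236, -0.0655, 0.159]
ee_rot: [0.0, 0.818, 0.575, 0.0]
force: [1.2, -0.1, -0.7]
gripper_width: 0.0292
gripper_force: 12.0
```

Scaled: 320 mm / 800 = 0.4, -40 mm / 800 = -0.05, 0.16 rad / 6.2832 = 0.0255.

>>> {"op": "move_arm", "data": {
  "series": [
    [0.2, -0.05, 0.4, 0, 0.0255],
    [0.2, -0.05, 0.4, 0, 0.0255],
    [0.2, -0.05, 0.4, 0, 0.0255],
    [0.2, -0.05, 0.4, 0, 0.0255],
    [0.2, -0.05, 0.4, 0, 0.0255],
    [0.2, -0.05, 0.4, 0, 0.0255],
    [0.2, -0.05, 0.4, 0, 0.0255],
    [0.2, -0.05, 0.4, 0, 0.0255]
  ]
}}

```text
t: 11.5
tcp_pos: [0.4829, 0.2559, 0.1588]
ee_rot: [-0.0, 0.769, 0.639, 0.0]
force: [0.7, -0.7, -0.8]
gripper_width: 0.0298
gripper_force: 12.0
```

```bash
python3 box.py; python3 -c "
from h import *
P,ok,im=cloud('wrist')
m=ok&(np.abs(P[...,0]-.506)<.066)&(np.abs(P[...,1]-.326)<.028)&(P[...,2]>.036)&(P[...,2]<.056)
print(len(P[m]),cv2.minEnclosingCircle((P[m][:,:2]*1000).astype(np.float32)))"
```

```text
[0.48288773 0.25587518 0.15878427] [-2.71822985e-04  7.68971060e-01  6.39283448e-01  3.27013238e-04] 0.0298259020514623 11.99901670217514
3247 ((504.70147705078125, 325.6048889160156), (64.3691177368164, 150.552490234375), 79.42707061767578) [0.06780307 0.07030731 0.07134495]
1416 ((507.3773498535156, 320.1041564941406), 67.88330078125)
```

```bash
python3 -c "
from h import *
P,ok,im=cloud('wrist')
a=np.radians(-10.6);d=P-np.array([.5046,.3256,0]);x=d[...,0]*np.cos(a)+d[...,1]*np.sin(a);y=-d[...,0]*np.sin(a)+d[...,1]*np.cos(a)
for lo,hi in((.042,.052),(.012,.05)):
  m=ok&(abs(x)<.066)&(abs(y)<.025)&(P[...,2]>lo)&(P[...,2]<hi)
  q=np.stack([x[m],y[m]],1)*1000; print(len(q),q.min(0),q.max(0),np.median(P[m][:,2]))"
```

```text
1018 [ 12.99844152 -13.75826295] [42.34622742 16.16459723] 0.04669604268784147
1029 [ 12.99844152 -13.75826295] [42.34622742 16.16459723] 0.046688773589366406
```

Scaled: 77 mm / 800 = 0.0963, -45 mm / 800 = -0.0563.

>>> {"op": "move_arm", "data": {
  "series": [
    [0.2, -0.0088, 0.05, 0, 0],
    [0.2, -0.0088, 0.0963, 0, 0],
    [0.2, -0.0088, 0.0963, -0.025, 0],
    [0.2, -0.0088, 0.0963, -0.0563, 0],
    [0.2, -0.0088, 0.0963, -0.0563, 0],
    [0.2, -0.0088, 0.0963, -0.0563, 0]
  ]
}}

```text
t: 12.05
tcp_pos: [0.4758, 0.3291, 0.1124]
ee_rot: [-0.0, 0.769, 0.639, -0.002]
force: [0.5, -0.1, 0.3]
gripper_width: 0.0298
gripper_force: 12.0
```

Scaled: -92 mm / 800 = -0.115, -89 mm / 800 = -0.1113.

>>> {"op": "move_arm", "data": {
  "series": [
    [0.2, -0.0013, 0.0013, -0.0375, 0],
    [0.2, -0.0013, 0.0013, -0.075, 0],
    [0.2, -0.0013, 0.0013, -0.0938, 0],
    [0.2, -0.0013, 0.0013, -0.105, 0],
    [0.2, -0.0013, 0.0013, -0.1113, 0],
    [0.2, -0.0013, 0.0013, -0.115, 0],
    [0.2, -0.0013, 0.0013, -0.115, 0],
    [0.2, -0.0013, 0.0013, -0.115, 0]
  ]
}}

```text
t: 12.72
tcp_pos: [0.477, 0.3311, 0.0228]
ee_rot: [0.0, 0.769, 0.639, 0.001]
force: [-0.2, 0.8, -0.0]
gripper_width: 0.0299
gripper_force: 12.0
```

Scaled: 120 mm / 800 = 0.15, 80 mm / 800 = 0.1.

>>> {"op": "move_arm", "data": {
  "series": [
    [0.38, 0, 0, 0, 0],
    [0.38, 0, 0, 0, 0],
    [0.38, 0, 0, 0, 0],
    [0.38, 0, 0, 0, 0],
    [0.38, 0, 0, 0.0125, 0],
    [0.38, 0, 0, 0.05, 0],
    [0.38, 0, 0, 0.1, 0],
    [0.6, 0, 0, 0.15, 0]
  ]
}}

```text
t: 13.38
tcp_pos: [0.4751, 0.3304, 0.1427]
ee_rot: [-0.0, 0.769, 0.639, -0.001]
force: [1.6, 0.1, -0.1]
gripper_width: 0.0385
gripper_force: 0.0
```

Scaled: -302 mm / 800 = -0.3775, -61 mm / 800 = -0.0763, -1.354 rad / 6.2832 = -0.2155.

>>> {"op": "move_arm", "data": {
  "series": [
    [1, -0.0763, -0.3775, 0.075, -0.2155],
    [1, -0.0763, -0.3775, 0.075, -0.2155],
    [1, -0.0763, -0.3775, 0.075, -0.2155],
    [1, -0.0763, -0.3775, 0.075, -0.2155],
    [1, -0.0763, -0.3775, 0.075, -0.2155],
    [1, -0.0763, -0.3775, 0.075, -0.2155],
    [1, -0.0763, -0.3775, 0.075, -0.2155],
    [1, -0.0763, -0.3775, 0.075, -0.2155]
  ]
}}

```text
t: 14.05
tcp_pos: [0.4143, 0.0257, 0.2033]
ee_rot: [0.001, 0.982, 0.188, 0.001]
force: [-0.0, -0.8, -0.4]
gripper_width: 0.0904
gripper_force: 0.0
```

Scaled: -0.37 rad / 6.2832 = -0.0589.

>>> {"op": "move_arm", "data": {
  "series": [
    [1, 0, 0, 0, -0.0589],
    [1, 0, 0, 0, -0.0589],
    [1, 0, 0, 0, -0.0589],
    [1, 0, 0, 0, -0.0589]
  ]
}}

```text
t: 14.38
tcp_pos: [0.4151, 0.0285, 0.2024]
ee_rot: [0.0, 1.0, 0.005, 0.001]
force: [-0.4, -0.0, 0.5]
gripper_width: 0.093
gripper_force: 0.0
```

```bash
cat > lid.py <<'E'
from h import *
s=manip.get_state(); print(s['tcp_pos'],s['ee_rot'],s['gripper_width'],s['gripper_force'])
grab('wrist'); P,ok,im=cloud('wrist')
for lo,hi in((.035,.046),(.054,.066),(.016,.029)):
    m=ok&(np.hypot(P[...,0]-.484,P[...,1]-.028)<.1)&(P[...,2]>lo)&(P[...,2]<hi)
    print(cv2.minAreaRect((P[m][:,:2]*1000).astype(np.float32)),m.sum(),np.median(P[m][:,2]))
cv2.imwrite('pics/w3.png',im)
E
python3 lid.py
```

```text
[0.41505324 0.02845256 0.20235093] [1.07058532e-04 9.99985737e-01 5.30912477e-03 5.72606619e-04] 0.09302793021762461 0.0
((483.6932678222656, 27.219390869140625), (146.84410095214844, 63.389217376708984), 1.7899186611175537) 8303 0.04060909032356452
((482.96112060546875, 27.35860824584961), (45.70441818237305, 17.97694206237793), 1.1545864343643188) 940 0.06041377728932157
((483.7740783691406, 27.410560607910156), (152.05224609375, 67.96652221679688), 1.819277048110962) 225 0.02232615493299528
```

View pics/w3.png

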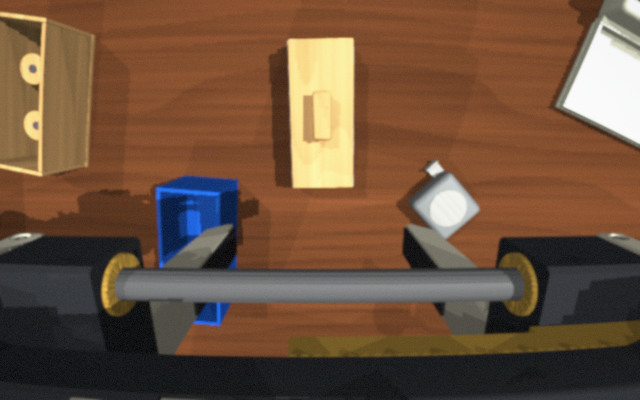

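Lids are nested at pixel (320,112), centre (483.7,27.3), yaw 1.8°. Both spools stand in the box at the left edge.

Scaled: -110 mm / 800 = -0.1375, -90 mm / 800 = -0.1125, 0.021 rad / 6.2832 = 0.0033.

>>> {"op": "move_arm", "data": {
  "series": [
    [1, 0.05, -0.0013, 0, 0.0033],
    [1, 0.0863, -0.0013, -0.025, 0.0033],
    [1, 0.0863, -0.0013, -0.075, 0.0033],
    [1, 0.0863, -0.0013, -0.1125, 0.0033],
    [1, 0.0863, -0.0013, -0.1375, 0.0033],
    [1, 0.0863, -0.0013, -0.1375, 0.0033],
    [1, 0.0863, -0.0013, -0.1375, 0.0033],
    [1, 0.0863, -0.0013, -0.1375, 0.0033]
  ]
}}

```text
t: 15.1
tcp_pos: [0.4851, 0.0278, 0.0929]
ee_rot: [0.0, 1.0, 0.019, 0.001]
force: [-0.3, 0.0, -1.0]
gripper_width: 0.0928
gripper_force: 0.0
```

```bash
python3 -c "
from h import *
s=manip.get_state();print(s['tcp_pos'],s['ee_rot'])"
```

```text
[0.48514907 0.0277774  0.09294608] [2.13283746e-04 9.99810273e-01 1.94483564e-02 1.06487846e-03]
```

Scaled: -88 mm / 800 = -0.11, -86 mm / 800 = -0.1075.

>>> {"op": "move_arm", "data": {
  "series": [
    [1, -0.0013, 0, -0.0375, 0],
    [1, -0.0013, 0, -0.0688, 0],
    [1, -0.0013, 0, -0.09, 0],
    [1, -0.0013, 0, -0.1, 0],
    [1, -0.0013, 0, -0.1075, 0],
    [1, -0.0013, 0, -0.11, 0],
    [1, -0.0013, 0, -0.11, 0],
    [1, -0.0013, 0, -0.11, 0]
  ]
}}

```text
t: 15.77
tcp_pos: [0.4841, 0.0276, 0.0046]
ee_rot: [0.0, 1.0, 0.019, 0.001]
force: [1.2, -1.2, -0.4]
gripper_width: 0.0927
gripper_force: 0.0
```

>>> {"op": "move_arm", "data": {
  "series": [
    [0.6, 0, 0, 0, 0],
    [0.6, 0, 0, 0, 0],
    [0.6, 0, 0, 0, 0],
    [0.6, 0, 0, 0, 0],
    [0.6, 0, 0, 0, 0],
    [0.6, 0, 0, 0, 0]
  ],
  "newtons": 30
}}

```text
t: 16.27
tcp_pos: [0.4833, 0.0276, 0.0038]
ee_rot: [0.0, 1.0, 0.018, 0.0]
force: [-1.0, -0.6, 3.5]
gripper_width: 0.0677
gripper_force: 30.0
```

Scaled: 95 mm / 800 = 0.1188, 84 mm / 800 = 0.105.

>>> {"op": "move_arm", "data": {
  "series": [
    [0.6, 0, 0, 0.0038, 0],
    [0.6, 0, 0, 0.0125, 0],
    [0.6, 0, 0, 0.0275, 0],
    [0.6, 0, 0, 0.0475, 0],
    [0.6, 0, 0, 0.0675, 0],
    [0.6, 0, 0, 0.0875, 0],
    [0.6, 0, 0, 0.105, 0],
    [0.6, 0, 0, 0.1188, 0]
  ]
}}

```text
t: 16.93
tcp_pos: [0.4832, 0.0279, 0.1]
ee_rot: [0.0, 1.0, 0.018, 0.0]
force: [-0.1, -0.3, -2.6]
gripper_width: 0.0678
gripper_force: 30.0
```

Scaled: 74 mm / 800 = 0.0925, 54 mm / 800 = 0.0675, -0.02 rad / 6.2832 = -0.0032.

>>> {"op": "move_arm", "data": {
  "series": [
    [0.6, 0, 0, 0.02, 0],
    [0.6, 0, 0, 0.0325, 0],
    [0.6, 0, 0.0063, 0.0425, 0],
    [0.6, 0, 0.015, 0.0475, 0],
    [0.6, 0, 0.0275, 0.05, 0],
    [0.6, 0.0013, 0.045, 0.05, 0],
    [0.6, 0.0025, 0.0675, 0.05, 0],
    [0.6, 0.0038, 0.0925, 0.05, -0.0032]
  ]
}}

```text
t: 17.6
tcp_pos: [0.4854, 0.103, 0.1378]
ee_rot: [-0.0, 1.0, 0.008, -0.001]
force: [0.2, 0.3, -2.3]
gripper_width: 0.0679
gripper_force: 30.0
```

Scaled: 170 mm / 800 = 0.2125, 150 mm / 800 = 0.1875, -0.196 rad / 6.2832 = -0.0312.

>>> {"op": "move_arm", "data": {
  "series": [
    [0.6, 0.0025, 0.025, 0, -0.0048],
    [0.6, 0.005, 0.0525, 0, -0.0095],
    [0.6, 0.0075, 0.08, 0, -0.0143],
    [0.6, 0.01, 0.1075, 0, -0.0191],
    [0.6, 0.0125, 0.135, 0, -0.0239],
    [0.6, 0.015, 0.1625, 0, -0.0271],
    [0.6, 0.0175, 0.1875, 0, -0.0302],
    [0.6, 0.02, 0.2125, 0, -0.0312]
  ]
}}

```text
t: 18.27
tcp_pos: [0.5008, 0.2738, 0.1374]
ee_rot: [0.0, 0.996, -0.09, -0.001]
force: [0.7, 0.1, -1.7]
gripper_width: 0.0673
gripper_force: 30.0
```

Scaled: 52 mm / 800 = 0.065, 51 mm / 800 = 0.0638.

>>> {"op": "move_arm", "data": {
  "series": [
    [0.6, 0.0013, 0.0213, 0, 0],
    [0.6, 0.0025, 0.0375, 0, 0],
    [0.6, 0.0038, 0.05, 0, 0],
    [0.6, 0.0038, 0.0588, 0, 0],
    [0.6, 0.0038, 0.0638, 0, 0],
    [0.6, 0.0038, 0.065, 0, 0],
    [0.6, 0.0038, 0.065, 0, 0],
    [0.6, 0.0038, 0.065, 0, 0]
  ]
}}

```text
t: 18.93
tcp_pos: [0.5051, 0.3232, 0.1385]
ee_rot: [0.0, 0.996, -0.09, -0.0]
force: [0.9, 0.3, -1.8]
gripper_width: 0.0673
gripper_force: 30.0
```

Run:
```python
from h import *
T=[];
im,d=grab('wrist')
for n in('scene','side'):
    grab(n); s=manip.get_state(); print(s['tcp_pos'],s['ee_rot'],s['force'])
P,ok,im=cloud('wrist'); cv2.imwrite('pics/w4.png',im)
for n in('wrist','scene','side'):
    P,ok,_=cloud(n)
    for lo,hi in((.166,.18),(.186,.2)):
        m=ok&(np.hypot(P[...,0]-.5046,P[...,1]-.3256)<.1)&(P[...,2]>lo)&(P[...,2]<hi)
        q=(P[m][:,:2]*1000).astype(np.float32)
        if len(q)>5: print(n,cv2.minAreaRect(q),len(q),np.median(P[m][:,2]))
    m=ok&(abs(P[...,0]-.5046)<.1)&(abs(P[...,1]-.3256)<.06)&(P[...,2]>.064)&(P[...,2]<.077); print(n,'boxtop',m.sum())
```

```text
[0.50519981 0.32309314 0.13860105] [ 7.64465370e-05  9.95948349e-01 -8.99270830e-02  7.14467566e-06] [ 0.29638208  0.55622816 -2.60701094]
[0.50520091 0.32317026 0.13862631] [ 3.95603744e-05  9.95950915e-01 -8.98986715e-02  3.71083886e-05] [ 0.71163775 -0.06327131 -1.5863941 ]
wrist ((523.3839721679688, 320.115966796875), (98.28502655029297, 110.32402038574219), 79.3012924194336) 27712 0.17523832039283713
wrist ((506.27056884765625, 321.18914794921875), (46.887054443359375, 94.28181457519531), 9.01215934753418) 4181 0.19480675840661038
wrist boxtop 0
scene ((507.8279724121094, 323.2619934082031), (93.84540557861328, 147.8462371826172), 79.07329559326172) 917 0.1751461156869747
scene ((515.972412109375, 308.02288818359375), (46.837646484375, 23.919511795043945), 79.8386459350586) 81 0.1946540140065397
scene boxtop 259
side ((501.82318115234375, 320.0669860839844), (90.93402862548828, 155.5772247314453), 65.93860626220703) 315 0.17600675202364835
side ((493.49365234375, 318.67828369140625), (90.88167572021484, 30.26112174987793), 83.03398895263672) 18 0.19121480268306934
side boxtop 241
```

View pics/w4.png

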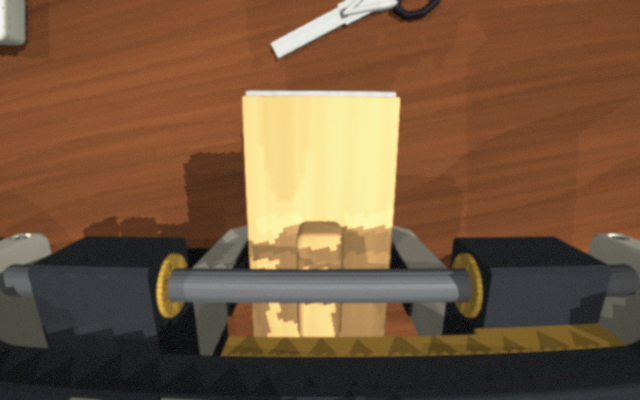

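Run:
```python
from h import *
P,ok,im=cloud('wrist')
a=np.radians(-10.6);d=P-np.array([.5046,.3256,0]);x=(d[...,0]*np.cos(a)+d[...,1]*np.sin(a))*1e3;y=(-d[...,0]*np.sin(a)+d[...,1]*np.cos(a))*1e3;z=P[...,2]*1e3
m=ok&(abs(z-175)<4)&(x>25)&(x<100)&(abs(y)<60)
print('top xmax',np.percentile(x[m],[99,99.8,100]))
for lo,hi in((30,45),(45,60),(60,70)):
    k=m&(x>lo)&(x<hi); print(lo,'y',y[k].min(),y[k].max())
k=m&(y<15)&(y>-5)
print([round(x[m&(abs(y-c)<3)].max(),1) for c in(-25,-10,5,20)])
m=ok&(abs(z-157)<4)&(x>50)&(x<100)&(abs(y)<60); print('rim',m.sum(),x[m].max(),y[m].min(),y[m].max(),np.median(z[m]))
```

```text
top xmax [74.09107664 74.5115065  74.67162467]
30 y -33.55967021826134 29.55525575090098
45 y -33.47936320923442 29.48890691824944
60 y -33.63003737962714 29.614307157466413
[np.float64(74.5), np.float64(74.3), np.float64(74.2), np.float64(74.7)]
rim 742 78.21195927167888 -35.668323584911 32.02518229772659 157.08383583223983
```

Scaled: -60 mm / 800 = -0.075, -58 mm / 800 = -0.0725.

>>> {"op": "move_arm", "data": {
  "series": [
    [0.6, -0.0009, 0.0025, -0.0038, 0],
    [0.6, -0.0009, 0.0025, -0.0138, 0],
    [0.6, -0.0009, 0.0025, -0.0275, 0],
    [0.6, -0.0009, 0.0025, -0.0425, 0],
    [0.6, -0.0009, 0.0025, -0.0563, 0],
    [0.6, -0.0009, 0.0025, -0.0663, 0],
    [0.6, -0.0009, 0.0025, -0.0725, 0],
    [0.6, -0.0009, 0.0025, -0.075, 0]
  ]
}}

```text
t: 19.75
tcp_pos: [0.5037, 0.3255, 0.077]
ee_rot: [0.001, 0.996, -0.089, -0.001]
force: [-0.1, 0.6, -2.4]
gripper_width: 0.0677
gripper_force: 30.0
```

Run:
```python
from h import *
s=manip.get_state();print(s['tcp_pos'],s['ee_rot'],s['force'],s['wrist_torque'])
```

```text
[0.50367793 0.32547169 0.07701304] [ 5.20950466e-04  9.95988503e-01 -8.94744516e-02 -9.76042608e-04] [-0.12671684  0.56114515 -2.38767867] [0.01576546 0.2010209  0.00046254]
```

>>> {"op": "move_arm", "data": {
  "series": [
    [0.6, 0, 0, -0.0019, 0],
    [0.6, 0, 0, -0.0038, 0],
    [0.6, 0, 0, -0.0056, 0],
    [0.6, 0, 0, -0.0075, 0],
    [0.6, 0, 0, -0.0094, 0],
    [0.6, 0, 0, -0.0113, 0],
    [0.6, 0, 0, -0.0125, 0],
    [0.6, 0, 0, -0.0125, 0]
  ]
}}

```text
t: 20.42
tcp_pos: [0.5042, 0.3257, 0.0683]
ee_rot: [0.0, 0.996, -0.09, -0.0]
force: [0.3, 1.0, -2.5]
gripper_width: 0.0675
gripper_force: 30.0
```

Scaled: -4 mm / 800 = -0.005, -3 mm / 800 = -0.0038.

>>> {"op": "move_arm", "data": {
  "series": [
    [0.6, 0, 0, -0.0013, 0],
    [0.6, 0, 0, -0.0025, 0],
    [0.6, 0, 0, -0.0038, 0],
    [0.6, 0, 0, -0.005, 0],
    [0.6, 0, 0, -0.005, 0],
    [0.6, 0, 0, -0.005, 0]
  ]
}}

```text
t: 20.92
tcp_pos: [0.5043, 0.3257, 0.0644]
ee_rot: [0.0, 0.996, -0.09, -0.0]
force: [0.2, -0.2, -2.2]
gripper_width: 0.0674
gripper_force: 30.0
```

Scaled: -2.5 mm / 800 = -0.0031, -2 mm / 800 = -0.0025.

>>> {"op": "move_arm", "data": {
  "series": [
    [0.6, 0, 0, -0.0013, 0],
    [0.6, 0, 0, -0.0025, 0],
    [0.6, 0, 0, -0.0031, 0],
    [0.6, 0, 0, -0.0031, 0],
    [0.6, 0, 0, -0.0031, 0]
  ]
}}

```text
t: 21.33
tcp_pos: [0.5043, 0.3258, 0.062]
ee_rot: [0.0, 0.996, -0.089, -0.0]
force: [-0.5, -0.6, -2.1]
gripper_width: 0.0676
gripper_force: 30.0
```

Scaled: -0.7 mm / 800 = -0.0009.

>>> {"op": "move_arm", "data": {
  "series": [
    [0.6, 0, 0, -0.0009, 0],
    [0.6, 0, 0, -0.0009, 0],
    [0.6, 0, 0, -0.0009, 0]
  ]
}}

```text
t: 21.58
tcp_pos: [0.5044, 0.3258, 0.0618]
ee_rot: [-0.0, 0.996, -0.089, 0.0]
force: [-1.6, -0.6, 2.9]
gripper_width: 0.0678
gripper_force: 30.0
```

>>> {"op": "move_arm", "data": {
  "series": [
    [0.8, 0, 0, 0, 0],
    [0.9, 0, 0, 0, 0],
    [1, 0, 0, 0, 0],
    [1, 0, 0, 0, 0],
    [1, 0, 0, 0, 0],
    [1, 0, 0, 0, 0]
  ]
}}

```text
t: 22.08
tcp_pos: [0.5044, 0.3258, 0.0612]
ee_rot: [-0.0, 0.996, -0.089, 0.0]
force: [-0.3, -0.2, -0.7]
gripper_width: 0.0927
gripper_force: 0.0
```

Run:
```python
from h import *
s=manip.get_state();print(s['tcp_pos'],s['force'],s['gripper_width'],s['gripper_force'])
grab('wrist'); P,ok,im=cloud('wrist')
a=np.radians(-10.6);d=P-np.array([.5046,.3256,0]);x=(d[...,0]*np.cos(a)+d[...,1]*np.sin(a))*1e3;y=(-d[...,0]*np.sin(a)+d[...,1]*np.cos(a))*1e3;z=P[...,2]*1e3
m=ok&(abs(z-98)<5)&(x>25)&(x<72)&(abs(y)<29)
A=np.c_[x[m],y[m],np.ones(m.sum())]; print('top plane',np.linalg.lstsq(A,z[m],rcond=None)[0],z[m].mean())
m=ok&(abs(z-80)<3)&(x>50)&(x<100)&(abs(y)<60); print('rim',m.sum(),x[m].max(),y[m].min(),y[m].max(),np.median(z[m]))
```

```text
[0.50440709 0.32578837 0.06124367] [-0.3049296  -0.1526165  -0.68040661] 0.09273255321884952 0.0
top plane [ 2.06817172e-03 -4.60562530e-04  9.85079672e+01] 98.6101629768728
rim 754 76.93739129212823 -33.37638639067092 34.25987985532437 80.48632139814501
```

Lid is seated and level (top at 98.5 mm, rim at 80.5 mm). Now the bar grip.

Scaled: 90 mm / 800 = 0.1125, 65 mm / 800 = 0.0813.

>>> {"op": "move_arm", "data": {
  "series": [
    [1, 0, 0, 0.01, 0],
    [1, 0, 0, 0.0375, 0],
    [1, 0, 0, 0.0813, 0],
    [0.7, 0, 0, 0.1125, 0],
    [0.4, 0, 0, 0.1125, 0],
    [0.4, 0, 0, 0.1125, 0],
    [0.4, 0, 0, 0.1125, 0],
    [0.4, 0, 0, 0.1125, 0]
  ]
}}

```text
t: 22.8
tcp_pos: [0.5034, 0.3254, 0.1501]
ee_rot: [0.001, 0.996, -0.089, -0.001]
force: [0.5, 0.0, 0.6]
gripper_width: 0.0645
gripper_force: 0.0
```

Scaled: -48 mm / 800 = -0.06, -45 mm / 800 = -0.0563.

>>> {"op": "move_arm", "data": {
  "series": [
    [0.4, 0, 0, -0.0125, 0],
    [0.4, 0, 0, -0.0313, 0],
    [0.4, 0, 0, -0.0475, 0],
    [0.4, 0, 0, -0.0563, 0],
    [0.4, 0, 0, -0.06, 0],
    [0.4, 0, 0, -0.06, 0],
    [0.4, 0, 0, -0.06, 0]
  ]
}}

```text
t: 23.38
tcp_pos: [0.5044, 0.3258, 0.1031]
ee_rot: [0.0, 0.996, -0.089, -0.0]
force: [-1.0, 0.5, 0.1]
gripper_width: 0.0371
gripper_force: 0.0
```

>>> {"op": "move_arm", "data": {
  "series": [
    [0.1, 0, 0, -0.0013, 0],
    [0.1, 0, 0, -0.0013, 0],
    [0.1, 0, 0, -0.0013, 0],
    [0.1, 0, 0, -0.0013, 0],
    [0.1, 0, 0, -0.0013, 0],
    [0.1, 0, 0, -0.0013, 0],
    [0.1, 0, 0, -0.0013, 0]
  ],
  "newtons": 20
}}

```text
t: 23.97
tcp_pos: [0.5046, 0.3259, 0.1028]
ee_rot: [-0.0, 0.996, -0.09, 0.0]
force: [-1.2, -1.6, 3.0]
gripper_width: 0.0177
gripper_force: 20.0
```

Scaled: 30 mm / 800 = 0.0375, 23 mm / 800 = 0.0288.

>>> {"op": "move_arm", "data": {
  "series": [
    [0.1, 0, 0, 0.0013, 0],
    [0.1, 0, 0, 0.0038, 0],
    [0.1, 0, 0, 0.0063, 0],
    [0.1, 0, 0, 0.01, 0],
    [0.1, 0, 0, 0.015, 0],
    [0.1, 0, 0, 0.0213, 0],
    [0.1, 0, 0, 0.0288, 0],
    [0.1, 0, 0, 0.0375, 0]
  ]
}}

```text
t: 24.63
tcp_pos: [0.5043, 0.3258, 0.1329]
ee_rot: [0.0, 0.996, -0.089, -0.0]
force: [0.8, -1.6, -0.4]
gripper_width: 0.018
gripper_force: 20.0
```

Scaled: 70 mm / 800 = 0.0875, 67 mm / 800 = 0.0838.

>>> {"op": "move_arm", "data": {
  "series": [
    [0.1, 0, 0, 0.0125, 0],
    [0.1, 0, 0, 0.0275, 0],
    [0.1, 0, 0, 0.045, 0],
    [0.1, 0, 0, 0.0625, 0],
    [0.1, 0, 0, 0.075, 0],
    [0.1, 0, 0, 0.0838, 0],
    [0.1, 0, 0, 0.0875, 0],
    [0.1, 0, 0, 0.0875, 0]
  ]
}}

```text
t: 25.3
tcp_pos: [0.5046, 0.3259, 0.2031]
ee_rot: [-0.0, 0.996, -0.089, 0.001]
force: [0.2, 0.0, -0.6]
gripper_width: 0.0179
gripper_force: 20.0
```

Run:
```python
from h import *
s=manip.get_state();print(s['tcp_pos'],s['force'],s['gripper_width'],s['gripper_force'])
grab('scene');im,d=grab('side')
i=[np.load(n+'.npz')['im'] for n in('scene','side')]
cv2.imwrite('pics/end.png',np.hstack([cv2.resize(i[0][180:360,330:510],(400,400)),cv2.resize(i[1][90:240,190:340],(400,400))]))
for n in('scene','side'):
    P,ok,_=cloud(n)
    for lo,hi in((.076,.09),(.19,.205)):
        m=ok&(np.hypot(P[...,0]-.5046,P[...,1]-.3256)<.09)&(P[...,2]>lo)&(P[...,2]<hi); print(n,lo,m.sum(),np.median(P[m][:,2]))
```

```text
[0.50463328 0.32588895 0.20313017] [ 0.1786136   0.01707045 -0.60741302] 0.017886737552005313 19.988212287425995
scene 0.076 1375 0.08148077849574453
scene 0.19 1041 0.19890307298434062
side 0.076 634 0.08316906880395047
side 0.19 516 0.1993099070854728
```

View pics/end.png

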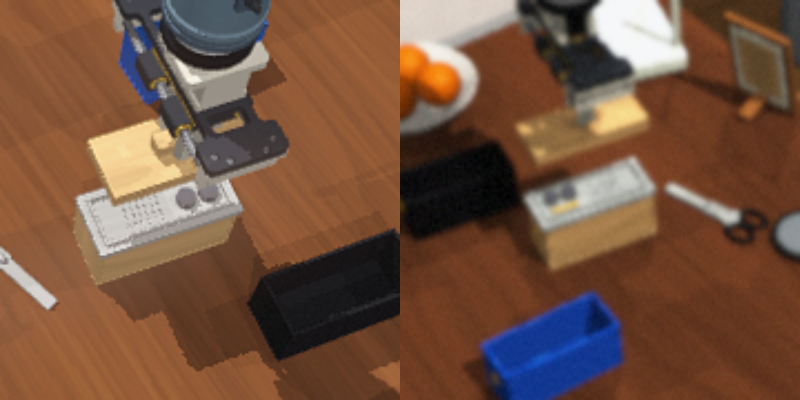

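The outer lid hangs level, 100 mm above the seated steel inner lid (left crop 140,160 over 160,225; right crop 585,130 over 590,190). Handing in.

```bash
python3 -c "
from rig import manip; print(manip.hand_in())"
```

```text
the job is handed in; nothing more can be done
None
```

I handed the job in at about 25 s: both spools are in the box, the inner lid is seated, and the gripper holds the outer lid level about 10 cm above it; no verdict came back.

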